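Portion the walnuts through the spring gate

TASK

Stand the measuring cup upright on the bamboo hob cover, under the spout of the nut dispenser, and let go of it. Then pull the dispenser's spring gate up (it has a knob on top) until the black line on the gate is level with the top of the steel bridge in front of it, so that all four walnuts run down into the cup, and finish while still holding the gate up at that line, because I am about to tip the rest of the bag through. Leave the jars and shakers standing where they are.

Things in the scene. Friction and masses are not known exactly. Their poses are not given: they have to be found in the camera images.
- dispenser: Nut dispenser, fixed on a flat bamboo board that covers part of the hob, its top 24.5 mm above the worktop. Open bamboo bin on legs, 84 mm wide (114 over spring barrels), 165 mm high without gate. Origin: on the board, below the front lip of the bin's floor, middle plane; -x points out of the spout, +x to the back (125 mm). Floor slopes 12 degrees to the lip, 100 mm up. Foot begins at x = 26 mm.
- outlet (a point): Centre of the lower opening of the spout, a downward steel chute in front of the lip (x = -59 to 0 mm of the dispenser, 76 mm wide, 75 to 130 mm above the board). 75 mm above the board, 26 mm in front of the dispenser's origin; opening 68 mm across y, 55 mm along x. The cup has to stand centred below it, on the board.
- bridge_top (a point): Top edge of the steel bridge, a bar across the front of the gate, 165 mm above the board; the mark that the gate's line has to reach.
- gate_line (a point): Middle of the black line across the front face of the gate's blade, 125 mm above the board when shut. It is at the mark when level with the bridge's top, 165 mm: the gate lifted by 40 mm (41 mm opening under the blade; a walnut is 32 mm). Just before that it is hidden behind the bridge.
- gate: The gate: steel blade with a crossbar (12 x 114 mm, along the dispenser's y) and a dark wooden knob on top, sliding straight up from 0 to 55 mm, 12 mm behind the dispenser's origin. Origin: middle of the blade's lower edge, 103.5 mm above the board when shut. Springs and weight pull it shut as soon as it is let go: about 4.5 N when shut, 7 N at the mark. Crossbar top 89 mm above the origin.
- knob_grip (a point): Middle of the knob's round head (28 mm across, 25 mm high, on a 13 mm neck 16 mm high): 223.5 mm above the board while the gate is shut, 34 mm above the crossbar. Take it from above, 28 mm wide.
- cup: Steel measuring cup, loose, about 90 g: round, 98 mm across the rim, 82 mm across the foot, 55 mm high, standing on the worktop at the start; inside 93 mm at the rim, 52 mm deep. Origin: centre of its underside. The handle points along its -x: a level straight bar 16 mm wide and 12 mm thick, middle line 47 mm above the underside, out to 144 mm from the cup's centre.
- cup_grip (a point): Point on the handle's middle line 105 mm from the cup's centre; take it from above across its 16 mm width.
- walnut_1: One of the four alike walnuts, loose, a ball of 32 mm diameter, 14 g. Origin: its centre. At the start it lies in the bin behind the gate.
- walnut_2: One of the four alike walnuts, loose, a ball of 32 mm diameter, 14 g. Origin: its centre. At the start it lies in the bin behind the gate.
- walnut_3: One of the four alike walnuts, loose, a ball of 32 mm diameter, 14 g. Origin: its centre. At the start it lies in the bin behind the gate.
- walnut_4: One of the four alike walnuts, loose, a ball of 32 mm diameter, 14 g. Origin: its centre. At the start it lies in the bin behind the gate.
- jar_jam: Round jam jar with a white lid, 72 mm across, 102 mm high, behind the cup on the worktop; leave it. Origin: centre of its underside.
- spice_b: Spice jar with a black cap, 41 mm across, 105 mm high, behind the cup on the worktop; leave it. Origin: centre of its underside.
- salt_shaker: Salt shaker, 44 mm across, 90 mm high, on the board, behind and left of the dispenser; leave it. Origin: centre of its underside.

How it is judged:
By the outcome, as a careful person would: the job done as asked, in the order asked, and still so for the second after the job is handed in, while the arm keeps its last pose, push and grip.
It also fails if it takes over 51 s, if anything falls off the work surface, if the arm or the gripper's body presses on something with over 40 N, if the wrist force passes 120 N, or if a joint passes its speed limit or range.

ROBOT

A 6-joint arm with a two-finger parallel gripper is mounted at the origin on a cart in front of the work surface, level with it; the furniture and walls round the work are solid. World frame = base frame: x ahead of the robot, y to its left, z up, the work surface at z = 0. Lengths are in mm, angles in rad, forces in N, time in s.
With the tool pointing down it reaches from about 400 to 925 mm from the base axis. Payload 12.5 kg.
Tool frame: the origin (TCP) lies on the mounting face of the last link; the fingertips stand 190 mm ahead of it and the grasp point (between the pads) lies 171 mm ahead of it; z points along the fingers, y is the line along which they close (so a half turn about z gives the same grasp; the last joint's range is limited). The gripper opens to 95 mm and grips with 3 to 60 N. Pads are 20 mm wide; open, the fingers measure 119 mm over their backs; the gripper's body (75 mm by 180 mm) begins 59 mm behind the grasp point.
Start: joints at [-1.296, 0.491, 1.559, -0, 1.092, -0.106], TCP at [232.308, -580.222, 404.761] pointing down, gripper open.
Joint ranges: [-3.1, 3.1], [-0.84, 2.19], [0.05, 2.79], [-1.13, 4.28], [0.06, 2.93], [-2.69, 2.69]. Speed limits (rad/s): [2.22, 2.22, 2.79, 3.14, 3.14, 3.14].

INTERFACE

Orientations are given as [roll, pitch, yaw] about the fixed x, y, z axes, in that order (R = Rz(yaw) Ry(pitch) Rx(roll)).
In Python, from cell import * gives the robot as it stands.
- The arm moves only by the tool arm_command, never from a script. Its argument "rows" is a list that holds one entry, the list of rows, each a list of 7 numbers: the shift along the tool's x, y, z normalised to -1 to 1, where 1 is 0.15 m, then the turn, a rotation vector about the tool's x, y, z normalised to -1 to 1, where 1 is 360 degrees, then the opening, from -1 (shut) to 1 (fully open). A call has 1 to 10 rows; each row is the pose to reach, as a shift and turn from the pose commanded when the call began, along the tool's axes at that moment, turning the shorter way round; what a row does not reach only later rows make up. A row lasts 1/12 s, in which the tool goes at most 41.7 mm and 7.16 degrees, less where a joint would pass 70% of its speed; a pose out of reach is approached as far as the arm can. A call with a number of a shift or a turn outside -1 to 1 is refused whole. A call with a gripper value outside its range is refused whole. The fingers move at their own pace and stop on an object; the grip force is fixed at half the most. Time passes only in rows, so rows that repeat a pose let the fingers close. It gives the time, the measured TCP pose, the force, the opening and the grip force at its end, in the units of the state.
- state(): the state, without advancing time (a new reading comes with each control period).
- read_camera(name): name is "scene" or "side" or "wrist"; returns (picture, depth): 420x560x3 uint8, red, green, blue; 420x560 float32, mm along the optical axis (not along the pixel's ray), 0 where there is no reading.
- get_calibration(name): a dict with "camera_matrix" (3x3 intrinsics, pixels), "position" and "orientation" of the camera in the world; the wrist camera has in their place "hand_eye" (4x4, takes a point from camera to tool coordinates, whose origin is the TCP and whose axes are the flange's). Camera axes: x right, y up, looking along -z (the intrinsics and any distortion apply to the point x, -y, -z); pixel columns grow to the right and rows downward; lengths in mm; the calibration is good to about 2 mm. A picture is of the moment at which its call begins: read the wrist's pose just before it. get_calibration takes no time and is no camera call.
- job_done(): hands the job in; it is judged then, once.
The state is a dict: "t": time; "joints": joint angles; "qvel": joint speeds; "tau": joint torques, N m; "eef_pos": TCP position; "tcp_rot": TCP orientation; "ft_force": force on the tool from outside, world axes, zero at the start; "moment": the same for the moment, N m; "opening": opening from 0.0 (shut) to 1.0 (fully open); "grip_force": force on a finger pad.
Only numpy, scipy, OpenCV 4.12 (cv2) and the standard library are available. Lean on these libraries where they do the work, as an engineer would, in place of code of your own. Each camera call takes 0.05 s, during which the arm holds its last target. There are 200 camera calls.

## Working session

There is one attempt and no reset: what is moved stays moved. The work goes in short steps, Python scripts to look and compute and a tool call to move; the robot and the scene stay as the last step left them, time stands still between calls to the robot, and variables do not carry over. Pictures are saved under pics/ and viewed, at most 10 in all, crops included, and the job is handed in when it is done.

Besides the shell and the picture viewer there is one more tool, called after ">>>" in YAML: its name, and indented under it one key for each argument. arm_command: Moves the arm, as the interface text tells. Its arguments: {"type":"object","properties":{"rows":{"type":"array","items":{"type":"array","items":{"type":"array","items":{"type":"number","minimum":-1,"maximum":1}}}}},"required":["rows"]}

```bash
ls; mkdir -p pics
cat > h.py <<'E'
from cell import *
import numpy as np, cv2
from scipy.spatial.transform import Rotation as Ro
def pose(name,s=None):
    c=get_calibration(name); K=np.array(c["camera_matrix"])
    if "hand_eye" in c:
        s=s or state(); T=np.eye(4); T[:3,:3]=Ro.from_euler('xyz',s["tcp_rot"]).as_matrix(); T[:3,3]=s["eef_pos"]
        T=T@np.array(c["hand_eye"]); return K,T
    o=np.array(c["orientation"]); T=np.eye(4)
    T[:3,:3]=Ro.from_euler('xyz',o).as_matrix() if o.shape==(3,) else o
    T[:3,3]=c["position"]; return K,T
def ray(K,T,u,v):
    d=np.linalg.inv(K)@[u,v,1]; return T[:3,3],T[:3,:3]@(d*[1,-1,-1])
def onplane(K,T,u,v,z):
    o,d=ray(K,T,u,v); return o+d*(z-o[2])/d[2]
def cloud(K,T,D):
    v,u=np.mgrid[:D.shape[0],:D.shape[1]]
    p=np.stack([(u-K[0,2])/K[0,0]*D,-(v-K[1,2])/K[1,1]*D,-D],-1)
    return p@T[:3,:3].T+T[:3,3]
def proj(K,T,p):
    q=T[:3,:3].T@(np.array(p)-T[:3,3]); q=K@(q*[1,-1,-1]); return q[:2]/q[2]
E
python3 - <<'E'
from h import *
for n in ("scene","side","wrist"):
    s=state(); p,D=read_camera(n); cv2.imwrite(f"pics/{n}0.png",p[:,:,::-1]); np.savez(f"pics/{n}0.npz",p=p,D=D)
    print(n,get_calibration(n),(D>0).mean())
print(state())
E
```

```text
pics
scene {'camera_matrix': array([[452.34088841,   0.        , 277.89052413],
       [  0.        , 452.34088841, 192.10904346],
       [  0.        ,   0.        ,   1.        ]]), 'position': array([ 119.26976581,  130.70253653, 1092.68076801]), 'orientation': array([ 0.52394691, -0.01076105, -2.05998694])} 0.9958588435374149
side {'camera_matrix': array([[417.56945993,   0.        , 281.84453182],
       [  0.        , 417.56945993, 213.84256967],
       [  0.        ,   0.        ,   1.        ]]), 'position': array([ 617.72357494, -869.21655569,  594.71628076]), 'orientation': array([ 1.03347297, -0.02173875,  0.02398875])} 0.9961181972789116
wrist {'camera_matrix': array([[378.57346025,   0.        , 276.57421388],
       [  0.        , 378.57346025, 209.40214115],
       [  0.        ,   0.        ,   1.        ]]), 'hand_eye': array([[-5.83939096e-04,  9.55862808e-01,  2.93812782e-01,
         8.39711702e+01],
       [ 9.99998460e-01,  1.04439018e-03, -1.41027061e-03,
         1.07311565e-01],
       [-1.65488041e-03,  2.93811506e-01, -9.55861946e-01,
         2.09004756e+01],
       [ 0.00000000e+00,  0.00000000e+00,  0.00000000e+00,
         1.00000000e+00]])} 0.9960289115646258
{'t': 0.15, 'joints': array([-1.29563817e+00,  4.91406086e-01,  1.55930418e+00,  6.44578121e-07,
        1.09168444e+00, -1.05608994e-01]), 'qvel': array([ 0.00050989, -0.00075671, -0.00150817,  0.0003908 ,  0.00250856,
        0.00054191]), 'tau': array([ 2.46029747e-03, -6.12898350e+01, -2.58279276e+01,  6.93305070e-02,
        4.73021215e-02, -6.72200599e-05]), 'eef_pos': array([ 232.28131239, -580.21295404,  404.30706685]), 'tcp_rot': array([-3.14079513e+00, -8.51152144e-05,  3.80766816e-01]), 'ft_force': array([-0.25690455,  0.38873191, -0.09740535]), 'moment': array([-0.0051691 , -0.05109322, -0.01418679]), 'grip_force': 0.0, 'opening': 0.9968381155407252}
```

View pics/scene0.png

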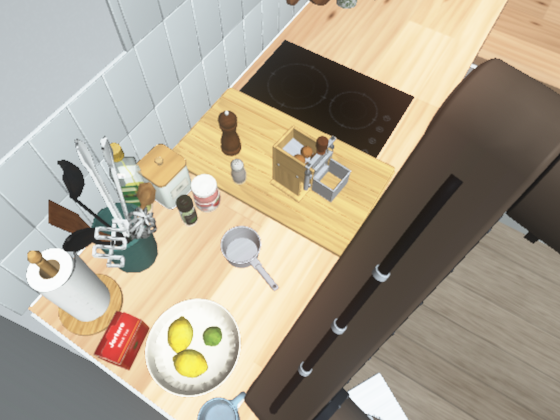

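View pics/side0.png

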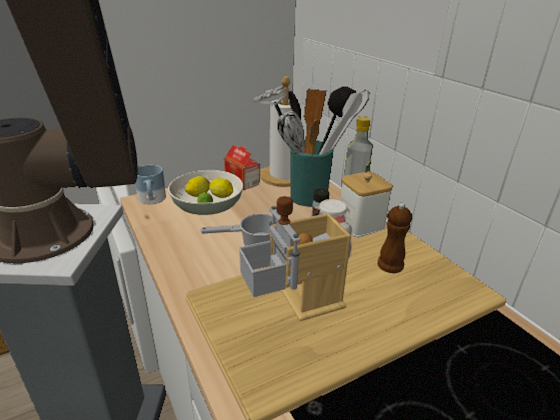

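The scene view shows the cup at about (241,247) with its handle out to (275,288), the dispenser at (295,165), the spout at (330,180) and the knob at (322,145). The side view shows the knob at (285,208), the cup at (258,230) and the spout at (263,268). Next I measure these from depth.

Run:
```python
from h import *
for n,c,r in (("scene",(241,247),None),("side",None,None)):
    f=np.load(f"pics/{n}0.npz"); K,T=pose(n); P=cloud(K,T,f["D"]); p=f["p"].astype(int)
    if n=="scene": win={"cup":(215,275,222,295),"disp":(265,355,125,205)}
    else: win={"cup":(195,285,212,250),"disp":(235,355,190,315)}
    for w,(a,b,c,d) in win.items():
        Q=P[c:d,a:b].reshape(-1,3); C=p[c:d,a:b].reshape(-1,3)
        print(n,w,"z hist",[(z,int(((Q[:,2]>z)&(Q[:,2]<=z+10)).sum())) for z in range(-10,280,10)])
        if w=="cup":
            g=(C.max(1)-C.min(1)<30)
            m=(Q[:,2]>48)&(Q[:,2]<60)&g; R=Q[m]; print(len(R),R.min(0),R.max(0))
            # handle vs rim: circle-ransac free: split by far from median
            if n=="scene":
                R2=R.astype(np.float32)[:,:2]
                x=P[240:247,225:260].reshape(-1,3)
                (cc),rr=None,None
                rng=np.random.default_rng(0);best=(0,)
                for _ in range(3000):
                    t=R2[rng.choice(len(R2),3,False)].astype(float)
                    A=np.c_[2*t,np.ones(3)]
                    try: s=np.linalg.solve(A,(t**2).sum(1))
                    except Exception: continue
                    rad=np.sqrt(max(0,s[2]+s[0]**2+s[1]**2))
                    if not 44<rad<52: continue
                    k=(abs(np.hypot(*(R2-s[:2]).T)-rad)<3).sum()
                    if k>best[0]: best=(k,s[:2],rad)
                print("circle",best)
                cen=best[1]; dd=np.hypot(*(R2-cen).T); H=R[dd>60]; print("handle",len(H),H.mean(0),dd.max())
                v=H.mean(0)[:2]-cen; print("dir",np.arctan2(v[1],v[0]), cv2.fitLine(H[:,:2].astype(np.float32),cv2.DIST_HUBER,0,.01,.01).ravel())
        else:
            for lo,hi in ((245,275),(205,225),(180,196),(146,162)):
                R=Q[(Q[:,2]>lo)&(Q[:,2]<hi)]
                if len(R)>5: print(lo,hi,len(R),R.mean(0).round(1),R.min(0).round(1),R.max(0).round(1),cv2.minAreaRect(R[:,:2].astype(np.float32)))
```

```text
scene cup z hist [(-10, 1959), (0, 1480), (10, 99), (20, 94), (30, 124), (40, 185), (50, 419), (60, 0), (70, 0), (80, 0), (90, 0), (100, 0), (110, 0), (120, 0), (130, 0), (140, 0), (150, 0), (160, 0), (170, 0), (180, 0), (190, 0), (200, 0), (210, 0), (220, 0), (230, 0), (240, 0), (250, 0), (260, 0), (270, 0)]
466 [414.94254049 -57.62814956  48.05394166] [607.16411187  41.66727187  59.40388048]
circle (np.int64(237), array([554.62051252,  -8.00123646]), np.float64(48.235099347668445))
handle 188 [458.58411842 -25.26874436  51.85744007] 141.2416145117356
dir -2.9636917888403747 [ 9.8868817e-01  1.4998564e-01  4.5683527e+02 -2.5315964e+01]
scene disp z hist [(-10, 4), (0, 548), (10, 178), (20, 2631), (30, 236), (40, 54), (50, 54), (60, 54), (70, 53), (80, 58), (90, 72), (100, 164), (110, 206), (120, 290), (130, 268), (140, 424), (150, 398), (160, 318), (170, 233), (180, 517), (190, 69), (200, 1), (210, 167), (220, 19), (230, 7), (240, 28), (250, 65), (260, 50), (270, 0)]
245 275 128 [ 609.7 -253.1  257.6] [ 599.1 -269.8  245.1] [ 624.2 -241.9  263.8] ((611.3364868164062, -254.6700897216
[... 1420 characters left out ...]
00.6 -273.7  245.1] [ 627.8 -249.3  263.2] ((614.1638793945312, -261.5748291015625), (24.367033004760742, 27.161020278930664), 89.07685852050781)
205 225 305 [ 616.4 -269.3  216.4] [ 586.8 -313.3  205.3] [ 640.6 -210.3  224.8] ((614.5523681640625, -260.5931091308594), (21.62201690673828, 112.31657409667969), 18.419872283935547)
180 196 1150 [ 656.2 -249.3  186.5] [ 587.1 -311.5  180. ] [ 732.9 -178.6  196. ] ((659.3162231445312, -239.43923950195312), (127.79109191894531, 112.89262390136719), 24.300739288330078)
146 162 1235 [ 633.3 -261.9  153.4] [ 533.  -322.8  146. ] [ 732.9 -183.9  162. ] ((635.9451293945312, -259.00006103515625), (186.329833984375, 95.60447692871094), 22.588224411010742)
```

Run:
```python
import cv2
a=cv2.imread("pics/scene0.png")[120:300,210:360]; b=cv2.imread("pics/side0.png")[185:325,190:360]
a=cv2.resize(a,(500,600),interpolation=2); cv2.imwrite("pics/c1.png",a)
```

```text
(no output)
```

View pics/c1.png

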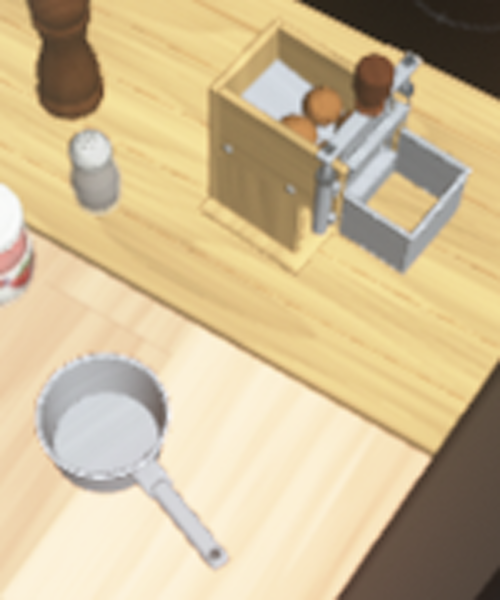

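The crop shows the crossbar running along the gate with the knob on it, the open spout square in front, and the cup's handle pointing towards the robot. I now refine the dispenser's yaw and the points from both views.

Run:
```python
from h import *
def fit(R):
    vx,vy,x0,y0=cv2.fitLine(R[:,:2].astype(np.float32),cv2.DIST_HUBER,0,.01,.01).ravel(); return np.degrees(np.arctan(vy/vx)),x0,y0
for n,w,hw in (("scene",(265,355,125,205),(215,280,222,295)),("side",(235,355,190,315),(195,285,212,250))):
    f=np.load(f"pics/{n}0.npz"); K,T=pose(n); P=cloud(K,T,f["D"]); p=f["p"].astype(int)
    a,b,c,d=w; Q=P[c:d,a:b].reshape(-1,3); C=p[c:d,a:b].reshape(-1,3); g=C.max(1)-C.min(1)<30
    m=(Q[:,2]>211)&(Q[:,2]<221)&g; print(n,"crossbar",fit(Q[m]),m.sum(),cv2.minAreaRect(Q[m][:,:2].astype(np.float32)))
    k=(Q[:,2]>235)&(Q[:,2]<262); print(" knob top pts",cv2.minEnclosingCircle(Q[k][:,:2].astype(np.float32)),np.percentile(Q[k][:,2],97))
    # knob mask centroid -> ray onto knob mid height
    hsv=cv2.cvtColor(f["p"],cv2.COLOR_RGB2HSV); mk=np.zeros(hsv.shape[:2],np.uint8); Z=P[:,:,2]
    mk[c:d,a:b]=((Z>238)&(Z<264))[c:d,a:b]; M=cv2.moments(mk,True); print(" knob ray",onplane(K,T,M['m10']/M['m00'],M['m01']/M['m00'],248).round(1))
    m=(Q[:,2]>149)&(Q[:,2]<158)&g&(Q[:,0]<606); print(" spout rim",m.sum(),cv2.minAreaRect(Q[m][:,:2].astype(np.float32)))
    m=(Q[:,2]>183)&(Q[:,2]<194)&~g; print(" bin rim",m.sum(),cv2.minAreaRect(Q[m][:,:2].astype(np.float32)))
    a,b,c,d=hw; Q=P[c:d,a:b].reshape(-1,3); C=p[c:d,a:b].reshape(-1,3); g=C.max(1)-C.min(1)<35
    m=(Q[:,2]>49)&(Q[:,2]<58)&g&(Q[:,0]<498); R=Q[m]; print(" handle",fit(R),R[:,2].mean(),R.min(0),m.sum())
    print(" board z",np.median(P[np.abs(P[:,:,2]-24.5)<6][:,2]),"table z",np.median(P[np.abs(P[:,:,2])<6][:,2]))
```

```text
scene crossbar (np.float32(-66.462906), np.float32(608.5894), np.float32(-249.63402)) 150 ((612.8905639648438, -257.2908630371094), (13.228466987609863, 115.78743743896484), 22.68811798095703)
 knob top pts ((610.4885864257812, -255.11337280273438), 14.901287078857422) 261.6092732691388
 knob ray [ 613.8 -256.3  248. ]
 spout rim 155 ((577.1336669921875, -263.093017578125), (73.42183685302734, 97.40336608886719), 21.665315628051758)
 bin rim 331 ((658.8248291015625, -231.08053588867188), (122.8281478881836, 102.1279525756836), 25.916093826293945)
 handle (np.float32(11.767875), np.float32(454.9108), np.float32(-25.653122)) 51.97881186705333 [413.48617111 -39.41143272  49.02261133] 195
 board z 23.34005370048908 table z -0.644352173963739
side crossbar (np.float32(-64.93206), np.float32(615.98425), np.float32(-269.8836)) 221 ((612.67578125, -263.64739990234375), (15.855588912963867, 107.9708251953125), 26.10255241394043)
 knob top pts ((614.2647705078125, -261.0219421386719), 13.893080711364746) 261.85774950657054
 knob ray [ 614.1 -257.5  248. ]
 spout rim 324 ((579.8108520507812, -275.0093078613281), (71.30108642578125, 81.93095397949219), 20.98430633544922)
 bin rim 597 ((662.7322998046875, -240.21401977539062), (122.81099700927734, 87.25273895263672), 22.99266242980957)
 handle (np.float32(11.6141), np.float32(455.2726), np.float32(-33.18267)) 51.532608942585064 [416.96186636 -42.81394066  49.09735704] 132
 board z 23.988984928527316 table z 0.8202471326833916
```

>>> arm_command:
  rows:
    - [[0.91,-0.95,0.1,0,0,0,1],[0.91,-0.95,0.1,0,0,0,1],[0.91,-0.95,0.1,0,0,0,1],[0.91,-0.95,0.1,0,0,0,1],[0.91,-0.95,0.1,0,0,0,1]]

```text
t: 0.57
eef_pos: [306.5, -394.5, 389.4]
tcp_rot: [-3.141, -0.0, 0.381]
ft_force: [-0.6, -0.3, 0.9]
opening: 1.001
grip_force: 0.0
```

>>> arm_command:
  rows:
    - [[0.91,-0.95,0.1,0,0,0,1],[0.91,-0.95,0.1,0,0,0,1],[0.91,-0.95,0.1,0,0,0,1],[0.91,-0.95,0.1,0,0,0,1],[0.91,-0.95,0.1,0,0,0,1]]

```text
t: 0.98
eef_pos: [380.1, -211.6, 374.6]
tcp_rot: [-3.141, 0.0, 0.381]
ft_force: [0.5, -1.0, 0.9]
opening: 1.002
grip_force: 0.0
```

>>> arm_command:
  rows:
    - [[0.91,-0.95,0.2,0,0,0.03,1],[0.91,-0.95,0.2,0,0,0.03,1],[0.91,-0.95,0.2,0,0,0.03,1],[0.91,-0.95,0.2,0,0,0.03,1],[0.91,-0.95,0.2,0,0,0.03,1],[0.91,-0.95,0.2,0,0,0.03,1],[0.91,-0.95,0.2,0,0,0.03,1]]

```text
t: 1.57
eef_pos: [453.9, -29.4, 344.3]
tcp_rot: [-3.141, 0.001, 0.197]
ft_force: [0.3, -0.3, -0.3]
opening: 0.998
grip_force: 0.0
```

```bash
cat >> h.py <<'E'
def goto(p,yaw):
    s=state(); R=Ro.from_euler('xyz',s["tcp_rot"]); G=Ro.from_euler('xyz',[np.pi,0,yaw])
    d=R.inv().apply(np.array(p)-s["eef_pos"])/150; r=(R.inv()*G).as_rotvec()/2/np.pi
    print("t",round(s["t"],2),"row",d.round(3),r.round(4)); return s
E
python3 - <<'E'
from h import *
s=goto([452,-29,47+171],.19); print(s["eef_pos"],s["tcp_rot"],s["joints"])
p,D=read_camera("wrist"); cv2.imwrite("pics/w1.png",p[:,:,::-1]); K,T=pose("wrist",s); P=cloud(K,T,D)
Z=P[:,:,2]; C=p.astype(int); g=C.max(2)-C.min(2)<35
m=(Z>47)&(Z<60)&g
R=P[m]; print(len(R),R.min(0),R.max(0))
H=R[(R[:,0]<490)&(R[:,0]>415)]
vx,vy,x0,y0=cv2.fitLine(H[:,:2].astype(np.float32),cv2.DIST_HUBER,0,.01,.01).ravel()
print("handle",np.degrees(np.arctan(vy/vx)),x0,y0,"y at 452",y0+(452-x0)*vy/vx,H[:,2].mean(),H.min(0))
E
```

```text
t 1.57 row [-0.011 -0.005  0.842] [-0.      0.0001  0.001 ]
[453.90775766 -29.38615942 344.29887208] [-3.14133675e+00  8.50790023e-04  1.96558250e-01] [-2.10023805e-01  3.37155159e-01  2.03182926e+00 -1.45176774e-04
  7.73490876e-01  1.16431830e+00]
7986 [335.4159996  -59.83286699  47.01033605] [598.72230873 175.80194964  57.2536599 ]
handle 81.99067 462.03766 46.526558 y at 452 -24.810867 51.37923552107566 [415.00925854 -41.65215407  47.02299187]
```

View pics/w1.png

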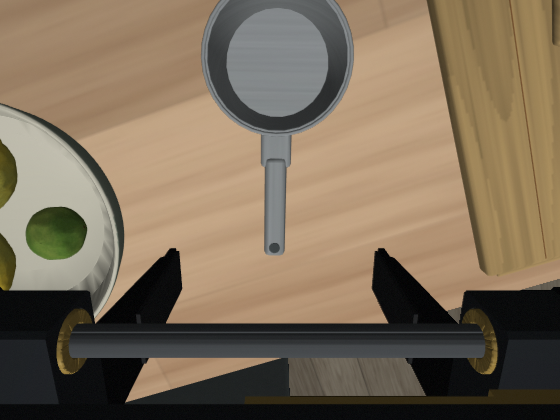

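The handle runs nearly straight up the wrist picture, from (274,252) to (276,140). The rim is centred near column 277 and spans 203–353. I measure the grip from these pixels.

Run:
```python
from h import *
K,T=pose("wrist"); p=cv2.imread("pics/w1.png").astype(int)
g=(p.max(2)-p.min(2)<25)
mid=[]
for v in range(170,245,5):
    c=np.where(g[v,240:310])[0]+240; mid.append(onplane(K,T,c.mean(),v,53))
mid=np.array(mid); k=np.polyfit(mid[:,0],mid[:,1],1); print("handle line",k,np.degrees(np.arctan(k[0])),"tip",onplane(K,T,274,253,53),mid[0],mid[-1])
a=onplane(K,T,202,57,55);b=onplane(K,T,353.5,57,55); print("rim",a,b,(a+b)/2,np.linalg.norm(a-b), "y line at",np.polyval(k,(a[0]+b[0])/2))
th=np.arctan(k[0]); tip=onplane(K,T,274,253,53); u=np.array([np.cos(th),np.sin(th)])
gp=tip[:2]+39*u; print("grip",gp,"centre",tip[:2]+144*u); goto([gp[0],np.polyval(k,gp[0]),218],th)
```

```text
handle line [   0.18018803 -111.2417663 ] 10.214408726977618 tip [419.32117047 -35.69395532  53.        ] [483.49654447 -23.96050354  53.        ] [429.93610661 -33.63109311  53.        ]
rim [548.84883887  37.89581694  55.        ] [568.14504024 -60.28413689  55.        ] [558.49693955 -11.19415998  55.        ] 100.05821665942982 y line at -10.607301762701354
grip [457.70306117 -28.77799796] centre [561.03892075 -10.15811276]
t 1.62 row [ 0.03  -0.007  0.843] [-0.      0.0001  0.0026]
```

>>> arm_command:
  rows:
    - [[0.01,-0.006,0.4,0,0,0.0026,0],[0.01,-0.006,0.7,0,0,0.0026,0],[0.01,-0.006,0.84,0,0,0.0026,0],[0.01,-0.006,0.84,0,0,0.0026,0],[0.01,-0.006,0.84,0,0,0.0026,0],[0.01,-0.006,0.84,0,0,0.0026,-1],[0.01,-0.006,0.84,0,0,0.0026,-1],[0.01,-0.006,0.84,0,0,0.0026,-1],[0.01,-0.006,0.84,0,0,0.0026,-1],[0.01,-0.006,0.84,0,0,0.0026,-1]]

```text
t: 2.45
eef_pos: [454.9, -30.0, 220.1]
tcp_rot: [3.141, -0.002, 0.176]
ft_force: [0.6, 0.5, 0.6]
opening: 0.354
grip_force: 0.0
```

>>> arm_command:
  rows:
    - [[0,0,0,0,0,0,-1],[0,0,0,0,0,0,-1],[0,0,0,0,0,0,-1],[0,0,-0.1,0,0,0,-1],[0,0,-0.2,0,0,0,-1],[0,0,-0.3,0,0,0,-1],[0,0,-0.3,0,0,0,-1]]

```text
t: 3.03
eef_pos: [455.2, -30.0, 265.5]
tcp_rot: [3.14, -0.003, 0.176]
ft_force: [-0.3, -0.5, -0.9]
opening: 0.17
grip_force: 29.8
```

Run:
```python
from h import *
s=goto([479.3-18,-318-8,24.5+47+171+4],.419); print(s["eef_pos"])
p,D=read_camera("wrist"); cv2.imwrite("pics/w2.png",p[:,:,::-1]); K,T=pose("wrist",s); P=cloud(K,T,D); C=p.astype(int)
Z=P[:,:,2]; print([ (v,P[v,276].round(0)) for v in range(0,260,20)])
```

```text
t 3.03 row [-0.306  1.95   0.128] [ 0.0002 -0.0004 -0.0386]
[455.15910431 -29.97376418 265.47008644]
[(0, array([579.,  -8.,  50.])), (20, array([571., -10.,  48.])), (40, array([563., -11.,  47.])), (60, array([554., -13.,  47.])), (80, array([545., -14.,  48.])), (100, array([535., -16.,  49.])), (120, array([526., -18.,  48.])), (140, array([517., -19.,  63.])), (160, array([514., -20.,  97.])), (180, array([506., -21.,  97.])), (200, array([498., -23.,  97.])), (220, array([490., -24.,  98.])), (240, array([481., -26.,  99.]))]
```

View pics/w2.png

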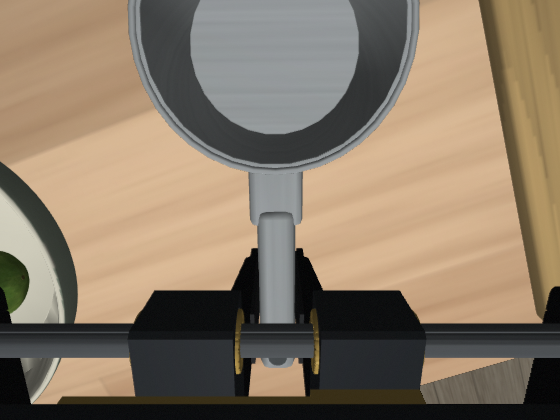

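The cup hangs level in the gripper: its floor reads z ≈ 48 and the handle top 98. I now work out the cup centre relative to the tool and the waypoints.

Run:
```python
from h import *
s=state(); K,T=pose("wrist",s); R=Ro.from_euler('xyz',s["tcp_rot"]).as_matrix(); e=s["eef_pos"]
for u,v in ((274,171),(128.5,5),(418.5,5)):
    q=onplane(K,T,u,v,100.5); print(u,v,(R.T@(q-e)).round(1))
E=[]
yaw=.419; u=np.array([np.cos(yaw),np.sin(yaw)]); o=np.array([579.3,-272.5])
for r in (103,): 
    for back in (60,0): 
        q=o-(r+back)*u; print(q); goto([*q,252],yaw)
```

```text
274 171 [ 55.5  -0.8 164. ]
128.5 5 [112.6 -50.  164.1]
418.5 5 [112.6  48.5 164.1]
[ 430.4001122  -338.81608714]
t 3.08 row [-0.522  1.998  0.083] [ 0.0002 -0.0003 -0.0387]
[ 485.20988685 -314.40525752]
t 3.08 row [-0.134  1.902  0.084] [ 0.0002 -0.0003 -0.0387]
```

>>> arm_command:
  rows:
    - [[-0.2,0.2,0.05,0,0,0,-1],[-0.4,0.4,0.08,0,0,0,-1],[-0.5,0.65,0.08,0,0,0,-1],[-0.53,0.85,0.08,0,0,0,-1],[-0.53,1.0,0.08,0,0,0,-1],[-0.53,1.0,0.08,0,0,0,-1]]

```text
t: 3.58
eef_pos: [403.3, -195.1, 250.8]
tcp_rot: [3.14, -0.001, 0.172]
ft_force: [-1.4, 0.9, -1.1]
opening: 0.166
grip_force: 29.8
```

>>> arm_command:
  rows:
    - [[0,0.2,0,0,0,-0.01,-1],[0,0.4,0,0,0,-0.02,-1],[0,0.6,0,0,0,-0.03,-1],[0,0.8,0,0,0,-0.0385,-1],[0,0.95,0,0,0,-0.0385,-1],[0,1.0,0,0,0,-0.0385,-1],[0,1.0,0,0,0,-0.0385,-1],[0,1.0,0,0,0,-0.0385,-1]]

```text
t: 4.25
eef_pos: [428.9, -338.2, 250.8]
tcp_rot: [-3.14, 0.001, 0.418]
ft_force: [-0.8, 0.1, 0.1]
opening: 0.165
grip_force: 29.8
```

Run:
```python
from h import *
yaw=.419; u=np.array([np.cos(yaw),np.sin(yaw)]); o=np.array([579.3,-272.5])
q=o-104.5*u; s=goto([*q,245.5],yaw); print(s["eef_pos"],s["tcp_rot"],s["grip_force"])
for n in ("scene","side"):
    p,D=read_camera(n); np.savez(f"pics/{n}1.npz",p=p,D=D); cv2.imwrite(f"pics/{n}1.png",p[:,:,::-1])
a=cv2.imread("pics/scene1.png")[100:260,230:430]; b=cv2.imread("pics/side1.png")[180:340,180:380]
cv2.imwrite("pics/c2.png",cv2.resize(np.hstack([a,b]),(800,320),interpolation=2))
```

```text
t 4.25 row [0.398 0.007 0.035] [-0.0003  0.0001 -0.0002]
[ 428.87206923 -338.19325575  250.82821444] [-3.13962970e+00  7.04990173e-04  4.17614494e-01] 29.818959832191467
```

View pics/c2.png

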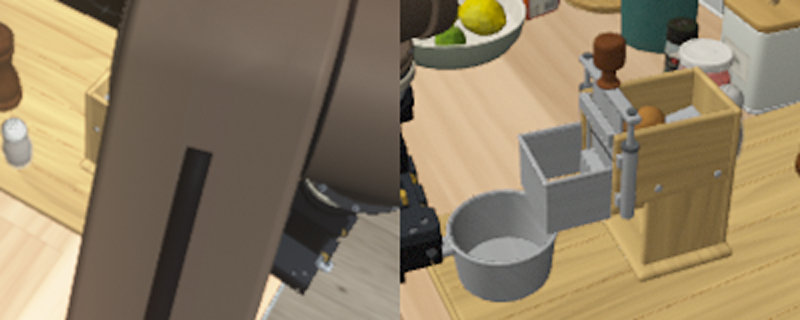

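The side view shows the cup low over the board, half under the spout. The wrist camera can check the spout's location relative to the tool.

Run:
```python
from h import *
s=state(); p,D=read_camera("wrist"); np.savez("pics/w3.npz",p=p,D=D); cv2.imwrite("pics/w3.png",p[:,:,::-1])
K,T=pose("wrist",s); P=cloud(K,T,D); R=Ro.from_euler('xyz',s["tcp_rot"]).as_matrix()
L=(P-s["eef_pos"])@R; Z=P[:,:,2]; v,u=np.mgrid[:420,:560]
for lo,hi in ((149,158),(184,193),(205,222),(235,265)):
    m=(Z>lo)&(Z<hi)&(v<300)
    if m.sum()>10:
        q=L[m][:,:2].astype(np.float32); print(lo,hi,m.sum(),q.min(0),q.max(0),cv2.minAreaRect(q),(u[m].min(),u[m].max(),v[m].min(),v[m].max()))
```

```text
(no output)
```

View pics/w3.png

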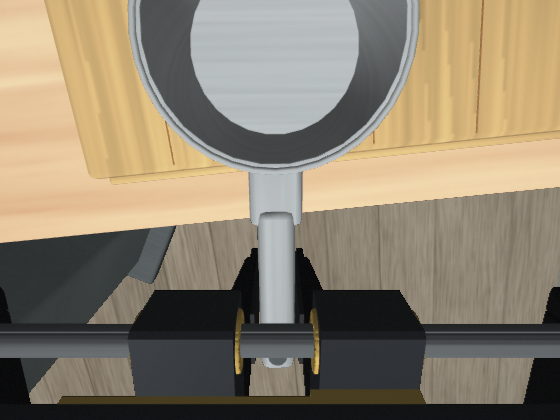

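Run:
```python
from h import *
yaw=.419; u=np.array([np.cos(yaw),np.sin(yaw)]); n=np.array([-u[1],u[0]]); o=np.array([579.3,-272.5])
for f0 in ("side1","side0","scene0"):
    f=np.load(f"pics/{f0}.npz"); K,T=pose(f0[:-1]); P=cloud(K,T,f["D"]); p=f["p"].astype(int); g=p.max(2)-p.min(2)<30
    X=(P[:,:,:2]-o)@u; Y=(P[:,:,:2]-o)@n; Z=P[:,:,2]
    m=g&(Z>105)&(Z<148)&(X>-45)&(X<20)&(abs(Y)<50)
    print(f0,"spout",m.sum(),"X",np.percentile(X[m],[1,5,50,95]).round(1),"Y",np.percentile(Y[m],[1,5,50,95,99]).round(1))
    m=g&(Z>149)&(Z<158)&(X>-45)&(X<26)&(abs(Y)<50); print("  rim",m.sum(),"X",np.percentile(X[m],[1,5,50,95]).round(1),"Y",np.percentile(Y[m],[1,5,50,95,99]).round(1))
    w=m&(Y<-25)&(X<15); 
    if w.sum()>5: k=np.polyfit(X[w],Y[w],1); print("  right wall fit",k)
    w=m&(X<-20); k=np.polyfit(Y[w],X[w],1); print("  front wall fit",k,w.sum())
    m=g&(Z>209)&(Z<223)&(abs(Y)<65)&(abs(X-38)<20); print("  bar",X[m].mean(),np.percentile(Y[m],[1,99]),np.polyfit(Y[m],X[m],1))
    m=(Z>237)&(abs(Y)<30)&(abs(X-38)<30)&(Z<264); print("  knob",np.percentile(X[m],[2,98]),np.percentile(Y[m],[2,98]))
    if f0=="side1":
        m=g&(Z>81)&(Z<90)&(X<0)&(X>-125)&(abs(Y)<60); print(" cup rim X,Y",m.sum(),np.percentile(X[m],[1,99]).round(1),np.percentile(Y[m],[1,99]).round(1))
```

```text
side1 spout 1162 X [-34.1 -33.8  -9.5  16.9] Y [-41.3 -40.4 -33.3  33.8  34.7]
  rim 316 X [-34.8 -34.1 -12.1  22.4] Y [-41.7 -41.  -12.8  34.8  36.2]
  right wall fit [ -0.10917011 -39.81617873]
  front wall fit [ 3.94551450e-03 -3.06583669e+01] 123
  bar 35.14625013353786 [-58.44413379  48.45776732] [-1.77626940e-02  3.48708151e+01]
  knob [23.72840836 49.41032442] [-16.04391704   5.61466125]
 cup rim X,Y 358 [-116.   -23.1] [-48.5  49.8]
side0 spout 1162 X [-34.  -33.8  -9.1  16.7] Y [-41.2 -40.4 -36.1  33.9  34.8]
  rim 334 X [-34.9 -34.1 -12.3  22.6] Y [-41.9 -41.1  -2.   35.   36.6]
  right wall fit [ -0.10660003 -40.01398652]
  front wall fit [ 1.83300874e-02 -3.04136501e+01] 131
  bar 35.1723551727494 [-59.12412796  47.31358453] [-1.85123979e-02  3.48837592e+01]
  knob [23.72298494 49.25853047] [-15.59342513   5.59775938]
scene0 spout 421 X [-33.6 -33.3 -11.6  17.2] Y [-35.  -34.1  13.2  40.2  41. ]
  rim 156 X [-34.5 -33.8 -14.7  21.5] Y [-37.5 -35.9  -7.2  40.6  41.5]
  right wall fit [ -0.06826676 -34.28199893]
  front wall fit [-1.02764765e-02 -2.99610862e+01] 70
  bar 36.3096658909906 [-54.6362448   57.93920319] [6.24528551e-03 3.62497343e+01]
  knob [24.36091415 48.2005511 ] [-7.73675486 15.6284608 ]
```

>>> arm_command:
  rows:
    - [[0.1,0.01,0,0,0,0,-1],[0.2,0.017,0,0,0,0,-1],[0.3,0.017,0,0,0,0,-1],[0.37,0.017,0,0,0,0,-1],[0.393,0.017,0.01,0,0,0,-1],[0.393,0.017,0.02,0,0,0,-1],[0.393,0.017,0.03,0,0,0,-1],[0.393,0.017,0.037,0,0,0,-1],[0.393,0.017,0.042,0,0,0,-1],[0.393,0.017,0.042,0,0,0,-1]]

```text
t: 5.23
eef_pos: [483.7, -318.0, 245.3]
tcp_rot: [-3.141, 0.0, 0.417]
ft_force: [-0.4, 0.2, -0.3]
opening: 0.169
grip_force: 29.8
```

>>> arm_command:
  rows:
    - [[0,0,0.004,0,0,0,-1],[0,0,0.008,0,0,0,-1],[0,0,0.008,0,0,0,-1]]

```text
t: 5.48
eef_pos: [483.9, -317.8, 244.2]
tcp_rot: [3.141, 0.0, 0.418]
ft_force: [0.8, 0.4, -1.4]
opening: 0.167
grip_force: 29.8
```

Run:
```python
from h import *
s=state(); print(s["eef_pos"],s["ft_force"],s["tcp_rot"])
yaw=.419; u=np.array([np.cos(yaw),np.sin(yaw)]); n=np.array([-u[1],u[0]]); o=np.array([579.3,-272.5])
p,D=read_camera("side"); K,T=pose("side"); P=cloud(K,T,D); g=np.ptp(p.astype(int),axis=2)<30
X=(P[:,:,:2]-o)@u; Y=(P[:,:,:2]-o)@n; Z=P[:,:,2]
m=g&(Z>74)&(Z<84)&(X<60)&(X>-62)&(abs(Y)<62); print(np.percentile(X[m],[1,99]).round(1),np.percentile(Y[m],[1,99]).round(1))
cv2.imwrite("pics/c3.png",cv2.resize(p[180:340,180:380,::-1],(600,480),interpolation=2))
```

```text
[ 483.92516886 -317.81276245  244.21739506] [ 0.79246435  0.4301011  -1.43398829] [3.14148711e+00 2.29552360e-05 4.17596827e-01]
[-50.7  45.1] [-53.2  37. ]
```

View pics/c3.png

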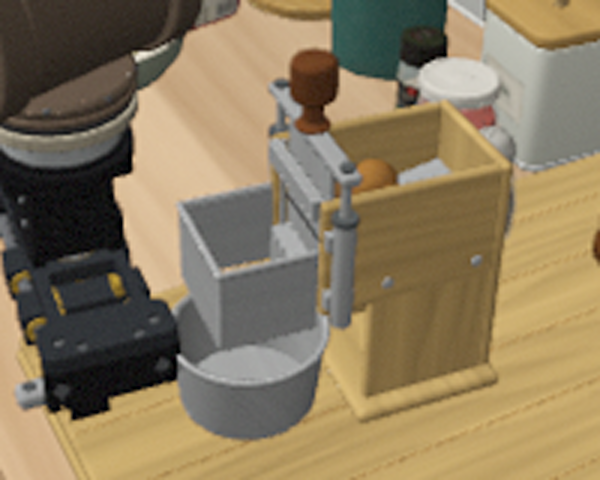

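The side view shows the cup on or nearly on the board, centred under the spout. Its near rim is about 12 mm outside the spout's side and its front rim about 16 mm ahead of it, as it should be.

>>> arm_command:
  rows:
    - [[0,0,0.004,0,0,0,-1],[0,0,0.004,0,0,0,-1],[0,0,0.004,0,0,0,-0.3],[0,0,0.004,0,0,0,0],[0,0,0.004,0,0,0,0],[0,0,0.004,0,0,0,0],[0,0,0.004,0,0,0,0],[0,0,0.004,0,0,0,0]]

```text
t: 6.2
eef_pos: [484.0, -317.7, 243.7]
tcp_rot: [3.141, -0.0, 0.418]
ft_force: [0.6, -1.5, 0.1]
opening: 0.484
grip_force: 0.0
```

>>> arm_command:
  rows:
    - [[0,0,-0.1,0,0,0,0],[0,0,-0.3,0,0,0,0],[0,0,-0.5,0,0,0,0],[-0.1,0,-0.7,0,0,0,0],[-0.1,0,-0.9,0,0,0,0],[-0.1,0,-1.0,0,0,0,0],[-0.1,0,-1.0,0,0,0,0]]

```text
t: 6.78
eef_pos: [470.3, -323.9, 397.3]
tcp_rot: [3.136, -0.003, 0.418]
ft_force: [-0.7, 0.0, -0.1]
opening: 0.501
grip_force: 0.0
```

Run:
```python
from h import *
s=goto([614,-257,480],.419); print(s["eef_pos"],s["joints"][5])
goto([614,-257,248+171],.419)
```

```text
t 6.78 row [ 1.058 -0.016 -0.548] [ 0.0009 -0.0004 -0.0002]
[ 470.31341406 -323.87942865  397.34260522] 0.4344494564386988
t 6.78 row [ 1.057 -0.018 -0.142] [ 0.0009 -0.0004 -0.0002]
```

>>> arm_command:
  rows:
    - [[0,0,-0.25,0,0,0,0.3],[0,0,-0.5,0,0,0,0.3],[0.2,-0.016,-0.6,0,0,0,0.3],[0.4,-0.016,-0.6,0,0,0,0.3],[0.5,-0.016,-0.6,0,0,0,0.3],[0.5,-0.016,-0.6,0,0,0,0.3],[0.5,-0.016,-0.6,0,0,0,0.3]]

```text
t: 7.37
eef_pos: [538.2, -290.9, 481.9]
tcp_rot: [-3.14, 0.002, 0.419]
ft_force: [-0.4, -1.0, 0.3]
opening: 0.653
grip_force: 0.0
```

Run:
```python
from h import *
s=state(); p,D=read_camera("wrist"); cv2.imwrite("pics/w4.png",p[:,:,::-1]); K,T=pose("wrist",s); P=cloud(K,T,D); Z=P[:,:,2]
m=((Z>238)&(Z<266)).astype(np.uint8); m[300:]=0
n,l,st,c=cv2.connectedComponentsWithStats(m); i=1+np.argmax(st[1:,4]); k=l==i
print(st[i],"knob top z",np.percentile(Z[k],95))
t=k&(Z>256); print("cloud circle",cv2.minEnclosingCircle(P[t][:,:2].astype(np.float32)),"mean",P[t].mean(0),"ray",onplane(K,T,*c[i],255))
m=(Z>209)&(Z<223)&(np.arange(420)[:,None]<300); q=P[m]; print("bar",cv2.minAreaRect(q[:,:2].astype(np.float32)),q[:,2].mean())
goto([614,-257,419],.419)
```

```text
[ 252   64   54   56 2326] knob top z 262.0690992277209
cloud circle ((615.1376953125, -257.46270751953125), 13.90476131439209) mean [ 615.41183338 -257.37246455  260.50621303] ray [ 615.47557335 -257.34962077  255.        ]
bar ((615.4130859375, -257.477783203125), (11.949298858642578, 114.02426147460938), 23.99937629699707) 216.3545589570316
t 7.42 row [ 0.558 -0.001  0.421] [-0.0003  0.0003 -0.0001]
```

View pics/w4.png

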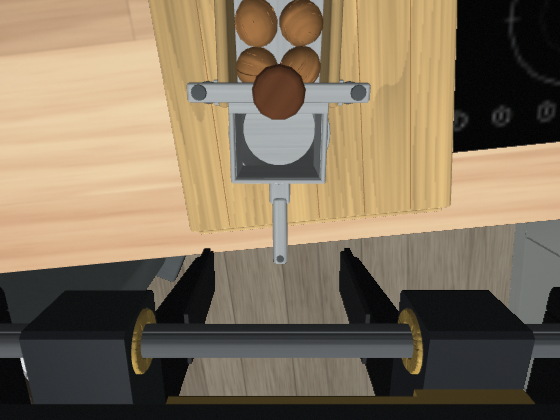

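The wrist view shows the knob at (279,92), centred on the crossbar. Four walnuts lie behind the gate, and the cup sits straight under the spout with its handle at column 279. Next I grasp the knob.

>>> arm_command:
  rows:
    - [[0.25,0.005,0,0,0,0,0.3],[0.45,0.005,0,0,0,0,0.3],[0.566,0.005,0,0,0,0,0.3],[0.566,0.005,0.1,0,0,0,0.3],[0.566,0.005,0.25,0,0,0,0.3],[0.566,0.005,0.38,0,0,0,0.3],[0.566,0.005,0.42,0,0,0,0.3],[0.566,0.005,0.42,0,0,0,0],[0.566,0.005,0.42,0,0,0,-1],[0.566,0.005,0.42,0,0,0,-1]]

```text
t: 8.25
eef_pos: [615.6, -257.8, 421.9]
tcp_rot: [3.14, -0.001, 0.417]
ft_force: [0.4, -0.1, 0.7]
opening: 0.492
grip_force: 0.0
```

>>> arm_command:
  rows:
    - [[0,0,0,0,0,0,-1],[0,0,0,0,0,0,-1],[0,0,0,0,0,0,-1],[0,0,0,0,0,0,-1],[0,0,0,0,0,0,-1],[0,0,0,0,0,0,-1]]

```text
t: 8.75
eef_pos: [615.7, -257.0, 421.3]
tcp_rot: [-3.141, -0.0, 0.418]
ft_force: [-3.2, 4.4, 5.5]
opening: 0.285
grip_force: 30.0
```

Run:
```python
from h import *
s=goto([614,-257,419],.419); print(s["eef_pos"],s["ft_force"],s["moment"],s["opening"]*95,s["tcp_rot"])
p,D=read_camera("side"); K,T=pose("side"); Z=cloud(K,T,D)[:,:,2]; np.savez("pics/side2.npz",p=p,D=D)
```

```text
t 8.75 row [-0.01  -0.004  0.016] [-0.     -0.     -0.0002]
[ 615.65281536 -256.99298825  421.34882174] [-3.18855096  4.36756742  5.52276763] [ 0.72886464  0.60544651 -0.02969109] 27.056843876527807 [-3.14135714e+00 -2.05457376e-04  4.18040826e-01]
```

>>> arm_command:
  rows:
    - [[0,0,-0.04,0,0,0,-1],[0,0,-0.09,0,0,0,-1],[0,0,-0.14,0,0,0,-1],[0,0,-0.19,0,0,0,-1],[0,0,-0.24,0,0,0,-1],[0,0,-0.267,0,0,0,-1],[0,0,-0.267,0,0,0,-1],[0,0,-0.267,0,0,0,-1],[0,0,-0.267,0,0,0,-1],[0,0,-0.267,0,0,0,-1]]

```text
t: 9.63
eef_pos: [615.7, -257.1, 461.0]
tcp_rot: [-3.141, 0.0, 0.418]
ft_force: [-0.6, 6.2, -6.6]
opening: 0.285
grip_force: 30.0
```

>>> arm_command:
  rows:
    - [[0,0,0,0,0,0,-1],[0,0,0,0,0,0,-1],[0,0,0,0,0,0,-1],[0,0,0,0,0,0,-1],[0,0,0,0,0,0,-1],[0,0,0,0,0,0,-1],[0,0,0,0,0,0,-1],[0,0,0,0,0,0,-1]]

```text
t: 10.3
eef_pos: [615.8, -257.1, 460.9]
tcp_rot: [-3.141, 0.0, 0.418]
ft_force: [-0.7, 5.3, -6.2]
opening: 0.28
grip_force: 30.0
```

Run:
```python
from h import *
s=state(); print(s["eef_pos"],s["ft_force"],s["opening"]*95)
yaw=.419; u=np.array([np.cos(yaw),np.sin(yaw)]); n=np.array([-u[1],u[0]]); o=np.array([580.6,-272.9])
def bar(p,D,name):
    K,T=pose(name); P=cloud(K,T,D); g=np.ptp(p.astype(int),axis=2)<30
    X=(P[:,:,:2]-o)@u; Y=(P[:,:,:2]-o)@n; Z=P[:,:,2]
    for lo in (-56,20,):
        m=g&(abs(X-38)<14)&(Y>lo)&(Y<lo+36)&(Z>200)&(Z<275); print(" bar top",lo,m.sum(),np.percentile(Z[m],[10,50,80,90,95]).round(1) if m.sum() else 0)
f=np.load("pics/side2.npz"); bar(f["p"],f["D"],"side")
im={}
for c in ("side","wrist","scene"):
    p,D=read_camera(c); np.savez(f"pics/{c}3.npz",p=p,D=D); im[c]=p[:,:,::-1]
    if c!="wrist": bar(p,D,c)
K,T=pose("side"); b=np.array([*(o+28*u),189.5]); print("bridge top px",proj(K,T,b))
a=cv2.resize(im["side"][185:305,230:350],(600,600),interpolation=2); w=cv2.resize(im["wrist"],(800,600))
cv2.imwrite("pics/c5.png",a)
```

```text
[ 615.75790748 -257.07640983  460.92001569] [-0.65443805  5.28430264 -6.17685408] 26.600182365028324
 bar top -56 342 [214.4 249.1 264.5 269.1 271.8]
 bar top 20 56 [207.9 215.8 217.1 218.7 219.4]
 bar top -56 290 [208.1 235.3 255.4 256.1 257.1]
 bar top 20 150 [207.9 235.2 255.6 256.3 257.1]
 bar top -56 0 0
 bar top 20 0 0
bridge top px [278.53939334 235.01307796]
```

View pics/c5.png

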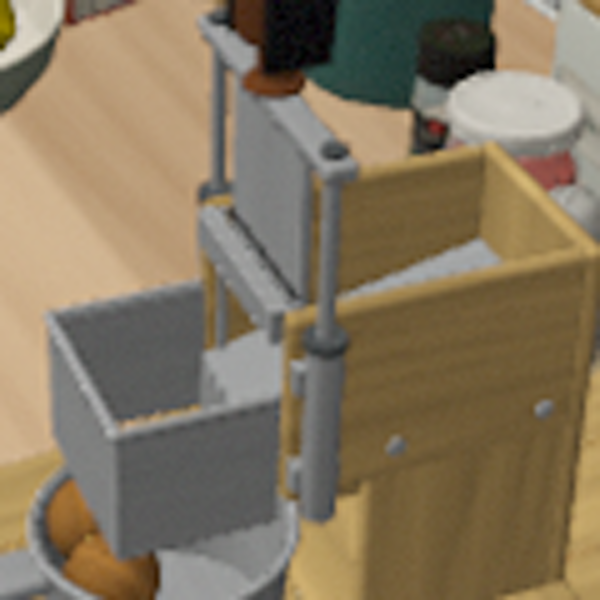

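The black line shows just at the bridge's top edge. At least two walnuts are in the cup and the bin looks empty. I check the lift and the walnut count numerically.

Run:
```python
from h import *
yaw=.419; u=np.array([np.cos(yaw),np.sin(yaw)]); n=np.array([-u[1],u[0]]); o=np.array([580.6,-272.9])
K,T=pose("side"); A=np.load("pics/side2.npz")["p"]; f=np.load("pics/side3.npz"); B=f["p"]
# right rod cap shift
c0=np.array([*(o+38*u-57*n),218.]); pa=proj(K,T,c0); x,y=pa.round().astype(int); print("cap px",pa)
up=8; tpl=cv2.resize(A[y-7:y+6,x-7:x+8],None,fx=up,fy=up,interpolation=3); R=cv2.resize(B[y-45:y+20,x-16:x+20],None,fx=up,fy=up,interpolation=3)
r=cv2.matchTemplate(R,tpl,cv2.TM_CCOEFF_NORMED); _,v,_,l=cv2.minMaxLoc(r); sh=np.array([l[0]/up-16+7,l[1]/up-45+7]); print("score",v,"shift",sh)
for d in (38,39,40,41,42): print(d,(proj(K,T,c0+[0,0,d])-pa).round(2))
# line profile across blade at columns between, in image columns
g=B.mean(2)
for Y in (-25,-10,5,20):
    for b in [(o+38*u-6*u*0+Y*n)]:
        q=proj(K,T,[*b,189.5]); c=int(round(q[0])); r0=int(q[1]); print("Y",Y,"px",q.round(1),g[r0-8:r0+9,c].astype(int))
# walnuts
def wal(p): 
    h=cv2.cvtColor(p,cv2.COLOR_RGB2HSV); return (h[...,0]>6)&(h[...,0]<17)&(h[...,1]>130)&(h[...,2]>60)
for c in ("side","wrist"):
    f=np.load(f"pics/{c}3.npz"); K2,T2=pose(c); P=cloud(K2,T2,f["D"]); X=(P[:,:,:2]-o)@u; Y=(P[:,:,:2]-o)@n; Z=P[:,:,2]; w=wal(f["p"])
    inb=(X>36)&(X<155)&(abs(Y)<38)&(Z>100)&(Z<185); inc=(np.hypot(X,Y)<50)&(Z>25)&(Z<85)
    print(c,"bin px",inb.sum(),"walnut",(inb&w).sum(),"cup",inc.sum(),"walnut",(inc&w).sum())
    inx=inb&(abs(Y)<33)
    if inx.sum(): 
        fl=124.5+(X-26)*np.tan(np.radians(12)); print("  above floor mm pct",np.percentile((Z-fl)[inx],[5,50,95]).round(1), "X",np.percentile(X[inx],[1,99]))
```

```text
cap px [297.96777971 237.43633836]
score 0.5330211520195007 shift [-5.  0.]
38 [  1.01 -20.14]
39 [  1.03 -20.68]
40 [  1.06 -21.23]
41 [  1.09 -21.78]
42 [  1.12 -22.33]
Y -25 px [289.5 241.5] [131 131 130 128 129 129 130 128 128 122 110  80 123 125 129 130 117]
Y -10 px [286.  236.9] [128 127 128 126 127 127 126 128 128 129 123 114  85  87 112 136 144]
Y 5 px [282.7 232.4] [125 127 126 127 125 125 126 125 125 129 120 111  84  88 107 136 146]
Y 20 px [279.5 228.1] [129 130 130 129 128 130 130 130 132 121  85  74  92 125 120 158 162]
side bin px 979 walnut 0 cup 1243 walnut 160
  above floor mm pct [-1.1 12.5 35.4] X [ 36.54444147 142.49623575]
wrist bin px 15161 walnut 0 cup 0 walnut 0
  above floor mm pct [-2.1 -0.8 39.8] X [ 37.61052253 143.00477482]
```

Run:
```python
from h import *
yaw=.419; u=np.array([np.cos(yaw),np.sin(yaw)]); n=np.array([-u[1],u[0]]); o=np.array([580.6,-272.9])
K,T=pose("side"); res={}
for f0 in ("side0","side3"):
    f=np.load(f"pics/{f0}.npz"); p=f["p"]; P=cloud(K,T,f["D"]); X=(P[:,:,:2]-o)@u; Y=(P[:,:,:2]-o)@n; Z=P[:,:,2]; g=np.ptp(p.astype(int),axis=2)<30
    z0=217 if f0=="side0" else 257
    for a,b in ((-50,-20),(22,50)):
        m=g&(abs(X-36)<9)&(Y>a)&(Y<b)&(abs(Z-z0)<2.5); print(f0,a,m.sum(),Z[m].mean(),np.median(Z[m]))
h=cv2.cvtColor(p,cv2.COLOR_RGB2HSV); w=((h[...,0]>6)&(h[...,0]<17)&(h[...,1]>130)&(h[...,2]>60)).astype(np.uint8)
w=w&(Z>22)&(Z<130)&(X>-200)&(X<260)&(abs(Y)<250)
k,l,st,c=cv2.connectedComponentsWithStats(w.astype(np.uint8))
for i in range(1,k):
    if st[i,4]>8: m=l==i; print(st[i],"X",X[m].mean().round(),"Y",Y[m].mean().round(),"Z",np.percentile(Z[m],[5,95]).round())
```

```text
side0 -50 64 216.47546094237 216.30158172741017
side0 22 44 216.6639222923638 216.32403162659895
side3 -50 59 255.9962604942976 255.76800263735703
side3 22 41 256.0174332342084 255.8010670291656
[239 281  23  25 217] X -33.0 Y -14.0 Z [72. 89.]
```

>>> arm_command:
  rows:
    - [[0,0,-0.0035,0,0,0,-1],[0,0,-0.0035,0,0,0,-1],[0,0,-0.0035,0,0,0,-1],[0,0,-0.0035,0,0,0,-1],[0,0,-0.0035,0,0,0,-1],[0,0,-0.0035,0,0,0,-1]]

```text
t: 10.95
eef_pos: [615.7, -257.1, 461.4]
tcp_rot: [-3.14, 0.0, 0.418]
ft_force: [-2.1, 4.8, -6.8]
opening: 0.281
grip_force: 30.0
```

Run:
```python
from h import *
yaw=.419; u=np.array([np.cos(yaw),np.sin(yaw)]); n=np.array([-u[1],u[0]]); o=np.array([580.6,-272.9])
s=state(); print(s["t"],s["eef_pos"],s["ft_force"],s["grip_force"])
K,T=pose("side"); p,D=read_camera("side"); np.savez("pics/side4.npz",p=p,D=D); P=cloud(K,T,D); X=(P[:,:,:2]-o)@u; Y=(P[:,:,:2]-o)@n; Z=P[:,:,2]; g=np.ptp(p.astype(int),axis=2)<30
for a,b in ((-50,-20),(22,50)):
    m=g&(abs(X-36)<9)&(Y>a)&(Y<b)&(abs(Z-257)<2.5); print(m.sum(),Z[m].mean(),np.median(Z[m]))
h=cv2.cvtColor(p,cv2.COLOR_RGB2HSV); w=(h[...,0]>4)&(h[...,0]<18)&(h[...,1]>130)
for v in range(278,310,3): print(v,[ (f"{X[v,c]:.0f},{Y[v,c]:.0f},{Z[v,c]:.0f}") if w[v,c] else '--' for c in range(234,292,4)])
m=(np.hypot(X,Y)<60)&g&(Z>60)&(Z<95)&(X<-30); print("cup rim Z",np.percentile(Z[m],[50,90,98]), "X min",X[m].min())
# ball fit of walnut surface points by lsq per half
from scipy.optimize import least_squares
l=w&(Z>30)&(Z<95)&(np.hypot(X,Y)<60); v,c=np.where(l); pts=np.stack([X[l],Y[l],Z[l]],1)
lab=cv2.kmeans(np.c_[c,v].astype(np.float32),2,None,(3,50,.1),5,0)[1].ravel()
for i in (0,1):
    q=pts[lab==i]; r=least_squares(lambda a:np.linalg.norm(q-a,axis=1)-16,q.mean(0)-[0,0,14],loss="huber"); print("ball",len(q),r.x.round(1),np.abs(r.fun).mean().round(2))
```

```text
10.95 [ 615.74537232 -257.08629001  461.40544701] [-2.10601016  4.83679419 -6.82659928] 29.998913928866386
66 256.502210396723 256.3370692694683
41 256.4586373999302 256.4252474766494
278 ['--', '--', '--', '--', '--', '--', '--', '--', '--', '--', '--', '--', '--', '--', '--']
281 ['--', '--', '--', '--', '--', '--', '--', '--', '--', '--', '--', '--', '--', '--', '--']
284 ['--', '--', '-37,14,88', '--', '--', '--', '--', '--', '--', '--', '--', '--', '--', '--', '--']
287 ['--', '--', '-38,12,82', '-32,5,86', '--', '--', '--', '--', '--', '--', '--', '--', '--', '--', '--']
290 ['--', '--', '-39,8,79', '-33,2,82', '--', '--', '--', '--', '--', '--', '--', '--', '--', '--', '--']
293 ['--', '--', '-40,6,73', '-37,-9,85', '-31,-15,88', '--', '--', '--', '--', '--', '--', '--', '--', '--', '--']
296 ['--', '--', '--', '-39,-15,84', '-34,-23,89', '--', '--', '--', '--', '--', '--', '--', '--', '--', '--']
299 ['--', '--', '--', '-42,-23,84', '-36,-27,85', '-29,-29,85', '-22,-30,83', '--', '--', '--', '--', '--', '--', '--', '--']
302 ['--', '--', '--', '--', '-36,-29,80', '-30,-31,80', '-23,-32,78', '--', '--', '--', '--', '--', '--', '--', '--']
305 ['--', '--', '--', '--', '--', '-31,-33,75', '-23,-33,72', '--', '--', '--', '--', '--', '--', '--', '--']
308 ['--', '--', '--', '--', '--', '--', '--', '--', '--', '--', '--', '--', '--', '--', '--']
cup rim Z [74.31028824 80.21777104 81.08443857] X min -59.3666047406185
ball 127 [-30.9  -4.5  76.8] 4.3
ball 131 [-27.2 -17.5  74.2] 0.87
```

>>> arm_command:
  rows:
    - [[0,0,0,0,0,0,-1],[0,0,0,0,0,0,-1],[0,0,0,0,0,0,-1],[0,0,0,0,0,0,-1],[0,0,0,0,0,0,-1],[0,0,0,0,0,0,-1],[0,0,0,0,0,0,-1],[0,0,0,0,0,0,-1]]

```text
t: 11.67
eef_pos: [615.8, -257.1, 461.4]
tcp_rot: [-3.141, 0.0, 0.418]
ft_force: [-1.8, 5.0, -6.6]
opening: 0.283
grip_force: 30.0
```

Run:
```python
from h import *
yaw=.419; u=np.array([np.cos(yaw),np.sin(yaw)]); n=np.array([-u[1],u[0]]); o=np.array([580.6,-272.9])
A=np.load("pics/side4.npz")["p"].astype(int); s=state(); print(s["eef_pos"],s["ft_force"])
for c in ("side","scene","wrist"):
    p,D=read_camera(c); K,T=pose(c); P=cloud(K,T,D); X=(P[:,:,:2]-o)@u; Y=(P[:,:,:2]-o)@n; Z=P[:,:,2]
    if c=="side":
        print("moved px",(abs(p-A).max(2)>40)[270:320,225:300].sum())
        g=np.ptp(p.astype(int),axis=2)<30
        m=g&(np.hypot(X,Y)<42)&(Z<70); print("cup inside Z pct",m.sum(),np.percentile(Z[m],[2,10,50]),np.percentile(X[m],[5,95]))
        for i in range(3):pass
    h=cv2.cvtColor(p,cv2.COLOR_RGB2HSV); w=(h[...,0]>5)&(h[...,0]<17)&(h[...,1]>140)&(h[...,2]>60)&(X>-200)&(X<300)&(abs(Y)<250)&(Z>-5)&(Z<150)
    k,l,st,cc=cv2.connectedComponentsWithStats(w.astype(np.uint8))
    for i in range(1,k):
        if st[i,4]>25: m=l==i; print(c,st[i],"X",X[m].mean().round(),"Y",Y[m].mean().round(),"Z",np.percentile(Z[m],[5,95]).round())
```

```text
[ 615.75266336 -257.09415587  461.4211057 ] [-1.7680435   4.99176179 -6.59660362]
moved px 0
cup inside Z pct 289 [25.14380957 26.25160036 28.43295496] [ 4.63475963 39.76890365]
side [387 220  14  11  58] X 291.0 Y 21.0 Z [132. 141.]
side [378 235  18  37 384] X 290.0 Y 20.0 Z [ 32. 100.]
side [240 282  22  24 207] X -33.0 Y -14.0 Z [73. 89.]
```

```bash
python3 -c "
from cell import *
print(job_done())"
```

```text
the job is handed in; nothing more can be done
None
```

I stood the cup under the spout and let go of it, then raised the gate by a measured 40 mm to the line and handed the job in still holding it there; the bin is empty and no walnuts show outside the cup, but only two are directly visible in it (the other two appear to be underneath), and the jars and shakers were not touched.

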